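# Line up a lens under the marking pin and hold the marker's spring pull on its green mark

## Robot

A 7-joint arm with a two-finger parallel gripper is mounted at the origin on a cart in front of the work surface, level with it; the furniture and walls round the work are solid. World frame = base frame: x ahead of the robot, y to its left, z up, the work surface at z = 0. Lengths are in mm, angles in rad, forces in N, time in s.
With the tool pointing down it reaches from about 400 to 875 mm from the base axis. Payload 4.4 kg.
Tool frame: the origin (TCP) lies midway between the tips of the shut fingers; the grasp point (between the pads) lies ctrl.grip_depth behind it (ctrl.grip_depth is the distance from the TCP to the grasp point, in mm); z points along the fingers, y is the line along which they close (so a half turn about z gives the same grasp; the last joint's range is limited). The gripper opens to 85 mm and grips with 20 to 120 N. Pads are 22 mm wide; open, the fingers measure 114 mm over their backs; the gripper's body (76 mm by 85 mm) begins 54 mm behind the grasp point. The pads swing forward as they close: fully open they stand 13 mm farther back than shut.
Start: joints at [1.242, 0.628, 0.038, 1.517, -0.027, 0.996, -0.02], TCP at [168.888, -627.69, 231.313] pointing down, gripper open.
Joint ranges: [-3.06, 3.06], [-0.37, 2.12], [-1.25, 1.32], [0.18, 2.47], [-1.1, 4.24], [0.23, 1.98], [-2.94, 2.94]. Speed limits (rad/s): [2.57, 2.57, 3.14, 3.14, 3.14, 3.14, 3.14].

## Interface

Orientations are given as [roll, pitch, yaw] about the fixed x, y, z axes, in that order (R = Rz(yaw) Ry(pitch) Rx(roll)).
In Python, from cell import ctrl gives the robot as it stands.
- The arm moves only by the tool carry_out, never from a script. Its argument "deltas" is one flat list of numbers, 7 for each row, row after row: the turn, a rotation vector about the tool's x, y, z in degrees, then the shift along the tool's x, y, z in m, then the closure, from -1 (fully open) to 1 (shut). In form: [wx, wy, wz, dx, dy, dz, claw, wx, wy, wz, dx, dy, dz, claw, ...]. A call has 1 to 12 rows; each row shifts and turns the commanded pose from where the row before left it, along the tool's axes as they then stand; what a row does not reach is not made up. A row lasts 1/8 s, in which the tool goes at most 62.5 mm and 10.7 degrees, less where a joint would pass 70% of its speed; a pose out of reach is approached as far as the arm can. A call with a gripper value outside its range is refused whole. The fingers move at their own pace and stop on an object; the grip force is fixed at half the most. Time passes only in rows, so rows that do not move let the fingers close. It gives the time, the measured TCP pose, the force, the opening and the grip force at its end, in the units of the state.
- ctrl.read_state(): the state, without advancing time (a new reading comes with each control period).
- ctrl.get_image(name): name is "side" or "top" or "wrist"; returns the picture (420x560x3 uint8, red, green, blue); there is no depth.
- ctrl.calibration(name): a dict with "mtx" (3x3 intrinsics, pixels), "distortion" ([k1, k2, p1, p2, k3] as OpenCV has them; the pictures are not rectified), "R" (3x3) and "t" (3): a world point X has camera coordinates R X + t. Camera axes: x right, y down, z forward; pixel columns grow to the right and rows downward; lengths in mm; the calibration is good to about 2 mm. A picture is of the moment at which its call begins: read the wrist's pose just before it. calibration takes no time and is no camera call; for the wrist camera it gives the pose at the moment of the call.
- ctrl.finish_job(): hands the job in; it is judged then, once.
The state is a dict: "clock": time; "qpos": joint angles; "qd": joint speeds; "tau": joint torques, N m; "eef_pos": TCP position; "tool_rot": TCP orientation; "force": force on the tool from outside, world axes, zero at the start; "torque": the same for the moment, N m; "width": finger opening in mm; "gripper_force": force on a finger pad.
Only numpy, scipy, OpenCV 4.12 (cv2) and the standard library are available. Lean on these libraries where they do the work, as an engineer would, in place of code of your own. Each camera call takes 0.05 s, during which the arm holds its last target. There are 200 camera calls.

## Task

On the lens marker, slide the black lens holder along its track by its yellow tab, keeping it flat in the track, until the spot in the middle of the small ring drawn on the lens is directly under the tip of the marking pin, and let go of the holder. Then pull the red spring-return paddle toward the front of the marker until its pointer is on the green band, and finish with the gripper still holding it there (it springs back if let go), the lens still lined up. Leave the other things on the table where they are.

Things in the scene. Friction and masses are not known exactly. Their poses are not given: they have to be found in the camera images.
- marker: lens marker fixed to the table: grey base plate 200x330x12 mm with track, pin stand and blue spring housing. Origin at table height below the pin; -x is its front (toward the robot), +y its left. Plate x -125..75, y -160..170 mm. Pin stand at x 53..71, y +-12, with an arm 10 mm wide forward to the pin; top (pin's black cap) 100 mm above the table
- track (a point): middle of the holder's track, on the plate's top (12 mm above the table), at marker x -27, y -37 mm. It runs along marker y between two walls 8 mm high (marker x -98..-90 and 36..44, y -150..75 mm) and leaves the holder 2 mm play each side in x. Nothing stops the holder at the right place
- holder: lens holder, loose in the track, 0.15 to 0.35 kg: black plate 122 (x) x 80 (y) x 8 mm with a round orange lens 51 mm across, 8 mm thick, and a yellow tab in front of it. Origin at its underside below the lens centre; axes parallel to the marker's; plate x -88..34, y +-40 mm. Starts 30 to 85 mm right (marker -y) of where it has to be
- tab (a point): grip point of the holder's yellow tab, 72 mm in front (-x) of the holder's origin, 48 mm above the table. The tab is 24 (x) x 14 (y) mm, its top 16 mm above this point; it is free for 24 mm below the point. Pinch it from above, fingers closing along marker y
- spot (a point): black spot inside a black ring 11 mm across drawn on the lens, 10 mm left (+y) of the lens centre, 28 mm above the table. It has to end within 5 mm (horizontally) of the pin tip, that is, the pin over the inside of the ring
- pin_tip (a point): red tip of the upright marking pin, straight above the marker's origin, 40 mm above the table at rest. The pull lowers it (11 mm at the green band) until it just meets the lens; it never moves sideways
- pull (a joint): how far the red paddle is pulled out along marker -x, in m: 0 at rest, 0.040 with the pointer in the middle of the green band (band 10 mm wide: 0.035 to 0.045), hard stop at 0.056, past the band. Spring: about 5.5 N to start it, 12.6 N at the band; springs back when let go
- pull_grip (a point): grip point on the red paddle's centre, 64 mm above the table, 16 mm below its top; at rest at marker x -50, y 130 mm. Paddle 16 (x) x 34 (y) mm, from 22 to 80 mm above the table. Behind it 47 mm are free to the blue housing, crossed only by a rod (its top 39 mm above the table). Pinch it from above along x or y. A black pointer on its left shows its x
- band (a point): centre of the green band on the white strip on the plate, at marker x -90, y 158 mm. (The blue spring housing stands at marker x 5..70, y 104..156 mm, top 52 mm above the table.)
- jar: small screw jar, white with a ribbed blue lid, 42 mm across, 30 mm high; origin at the centre of its underside
- gauge: round dial lens gauge lying on its back, 61x43x13 mm; origin at its underside
- loupe: black eye loupe standing upright, 35 mm across, 32 mm high; origin at the centre of its underside
- spray: small spray bottle with a red cap, 36x42x106 mm, upright; origin at the centre of its underside
There are look-alikes about, which are no part of the job. There is more than one size of the holder; the job needs the larger.

How it is judged (in metres and radians):
On the way:
1. the ringed spot is under the pin, the holder flat in its track and let go, the pull still at rest (horizontal distance between spot and pin_tip below 0.005 m and angle between holder's own z axis and vertical below 0.05 rad and z of holder in the frame of marker below 0.016 m and linear speed of holder below 0.01 m/s and contact force between holder and the arm below 0.3 N and contact force between holder and the fingers below 0.3 N and value of joint pull below 0.01 m), for 0.2 s.
At the end, for the whole second after the job is handed in: the spot is within 5 mm (horizontally) of the pin, the holder lies flat and still in its track and is not touched, and the gripper's fingers hold the paddle still between 34 and 46 mm of pull (pointer on the green band, 40 mm), pressing on it with more than 3 N (horizontal distance between spot and pin_tip below 0.005 m and angle between holder's own z axis and vertical below 0.05 rad and z of holder in the frame of marker below 0.016 m and linear speed of holder below 0.01 m/s and contact force between holder and the arm below 0.3 N and contact force between holder and the fingers below 0.3 N and value of joint pull between 0.034 and 0.046 m and velocity of joint pull between -0.02 and 0.02 m/s and contact force between the fingers and pull above 3 N); the arm keeps its last pose, push and grip.
It fails at once if the holder is lifted out of its track (more than 8 mm off the plate) (z of holder in the frame of marker above 0.02 m).
It fails at once if the jar is moved more than 20 mm (distance of jar from where it was at the start of the episode above 0.02 m).
It fails at once if the gauge is moved more than 20 mm (distance of gauge from where it was at the start of the episode above 0.02 m).
It fails at once if the loupe is moved more than 20 mm (distance of loupe from where it was at the start of the episode above 0.02 m).
It fails at once if the spray is moved more than 20 mm (distance of spray from where it was at the start of the episode above 0.02 m).
It also fails if it takes over 54 s, if anything falls off the work surface, if the arm or the gripper's body presses on something with over 40 N, if the wrist force passes 120 N, or if a joint passes its speed limit or range.

## Working session

There is one attempt and no reset: what is moved stays moved. The work goes in short steps, Python scripts to look and compute and a tool call to move; the robot and the scene stay as the last step left them, time stands still between calls to the robot, and variables do not carry over. Pictures are saved under pics/ and viewed, at most 10 in all, crops included, and the job is handed in when it is done.

Besides the shell and the picture viewer there is one more tool, called in YAML: its name, and indented under it one key for each argument. carry_out: Moves the arm, as the interface text tells. Its arguments: {"type":"object","properties":{"deltas":{"type":"array"}},"required":["deltas"]}

```bash
mkdir -p pics; python3 - <<'E'
from cell import ctrl
import cv2,numpy as np
print(ctrl.read_state(), ctrl.grip_depth)
for n in ("top","side"):
    im=ctrl.get_image(n); cv2.imwrite(f"pics/{n}0.png",im[:,:,::-1]); c=ctrl.calibration(n); print(n,c)
E
```

```text
{'clock': 0.0, 'qpos': array([ 1.24221136,  0.62929848,  0.03841608,  1.51835534, -0.02700723,
        0.99628304, -0.0200103 ]), 'qd': array([-3.36478559e-04,  1.69376879e-04, -2.19058672e-04, -2.26995599e-04,
        8.55510384e-04, -7.75407702e-04, -3.52478134e-05]), 'tau': array([-5.19372134e-04, -5.63407874e+01,  1.22601282e+00, -1.93446797e+01,
        1.10722924e-02,  1.06595099e-02, -9.46355421e-07]), 'eef_pos': array([ 168.73844534, -627.08602171,  230.42352387]), 'tool_rot': array([-3.13976537e+00,  3.35275916e-08,  2.62791953e-01]), 'force': array([-0.45893864, -0.43538359, -0.42111464]), 'torque': array([ 0.02667027, -0.02547668,  0.01377799]), 'gripper_force': 0.0, 'width': 85.47140292971358} 18.700000000000003
top {'mtx': array([[424.0008588 ,   0.        , 286.94914592],
       [  0.        , 424.0008588 , 206.73198592],
       [  0.        ,   0.        ,   1.        ]]), 'distortion': array([-0.01831461,  0.        ,  0.        ,  0.        ,  0.        ]), 'R': array([[ 0.02814335, -0.99945854, -0.0170462 ],
       [-0.99787932, -0.02708943, -0.05918634],
       [ 0.05869252,  0.01867575, -0.9981014 ]]), 't': array([ -16.72672915,  533.98120135, 1262.78179098])}
side {'mtx': array([[402.66974175,   0.        , 285.2789365 ],
       [  0.        , 402.66974175, 218.31194185],
       [  0.        ,   0.        ,   1.        ]]), 'distortion': array([-0.06348961,  0.        ,  0.        ,  0.        ,  0.        ]), 'R': array([[-0.99752508,  0.06919448, -0.01248327],
       [ 0.03568102,  0.34518979, -0.9378544 ],
       [-0.06058525, -0.9359787 , -0.3468044 ]]), 't': array([ 509.3234781 ,   39.66455029, 1224.42384638])}
```

View pics/top0.png

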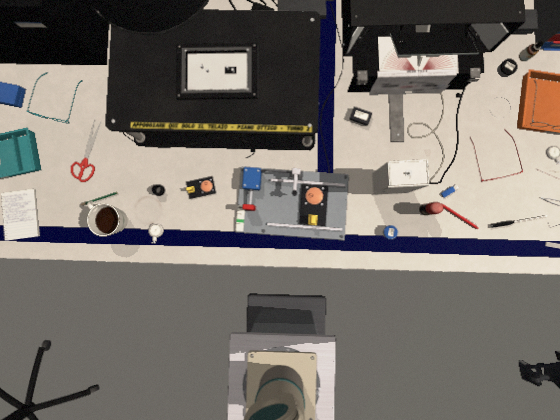

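View pics/side0.png

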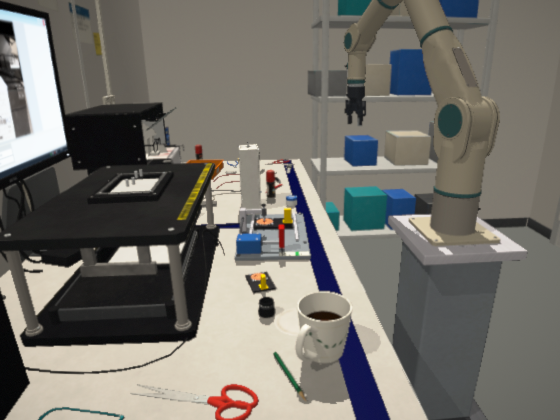

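The top view shows the marker centred near (293,203): lens (314,195), yellow tab (313,219), red paddle (249,207), blue housing (251,178). The smaller look-alike holder is at (200,187), outside the marker. The side view agrees, with the spray bottle at (270,183).

```bash
cat > h.py <<'E'
from cell import ctrl
import cv2,numpy as np
from scipy.spatial.transform import Rotation as Ro
def ray(c,px):
    u=cv2.undistortPoints(np.array(px,float).reshape(-1,1,2),c['mtx'],c['distortion']).reshape(-1,2)
    d=np.c_[u,np.ones(len(u))]@c['R']; return -c['R'].T@c['t'],d
def plane(c,px,z):
    o,d=ray(c,px); return o+d*((z-o[2])/d[:,2])[:,None]
def cross(views): # [(c,px)] least-squares intersection
    A=np.zeros((3,3));b=np.zeros(3)
    for c,p in views:
        o,d=ray(c,[p]); d=d[0]/np.linalg.norm(d[0]); P=np.eye(3)-np.outer(d,d); A+=P;b+=P@o
    x=np.linalg.solve(A,b); r=[np.linalg.norm(np.cross(x-ray(c,[p])[0],ray(c,[p])[1][0]/np.linalg.norm(ray(c,[p])[1][0]))) for c,p in views]
    return x,np.round(r,1)
def proj(c,X):
    return cv2.projectPoints(np.array(X,float).reshape(-1,1,3),cv2.Rodrigues(c['R'])[0],c['t'],c['mtx'],c['distortion'])[0].reshape(-1,2)
def blobs(im,col,amin=30):
    h=cv2.cvtColor(im,cv2.COLOR_RGB2HSV)
    R={'red':[((0,150,70),(6,255,255)),((174,150,70),(180,255,255))],'yellow':[((22,150,100),(34,255,255))],'orange':[((7,130,100),(19,255,255))],
       'blue':[((100,150,60),(125,255,255))],'green':[((45,100,60),(80,255,255))],'black':[((0,0,0),(180,255,45))]}[col]
    m=sum(cv2.inRange(h,*r) for r in R)
    n,l,s,ce=cv2.connectedComponentsWithStats(m)
    return m,l,[(i,s[i].tolist(),ce[i].round(1).tolist()) for i in range(1,n) if s[i][4]>=amin]
E
python3 - <<'E'
from h import *
c=ctrl.calibration('top')
P=[(314,195),(313,219),(249,207),(251,178),(238,167),(232,234),(352,175),(346,239),(297,180),(408,173),(430,208),(390,232),(155,232)]
for p,z in zip(P,[28,64,80,52,12,12,12,12,100,0,106,30,30]): print(p,plane(c,[p],z)[0].round())
w=ctrl.calibration('wrist'); s=ctrl.read_state(); Rt=Ro.from_euler('xyz',s['tool_rot']).as_matrix()
print('cam in tool', Rt.T@(-w['R'].T@w['t']-s['eef_pos']), '\n',w['R']@Rt, w['mtx'])
im=ctrl.get_image('top')
for k in('yellow','orange','red','blue','green'):print(k,blobs(im[150:250,180:370],k,8)[2])
E
```

```text
(314, 195) [571. -82.  28.]
(313, 219) [498. -79.  64.]
(249, 207) [527. 106.  80.]
(251, 178) [614. 106.  52.]
(238, 167) [652. 151.  12.]
(232, 234) [447. 162.  12.]
(352, 175) [ 636. -196.   12.]
(346, 239) [ 442. -182.   12.]
(297, 180) [606. -30. 100.]
(408, 173) [ 648. -369.    0.]
(430, 208) [ 536. -403.  106.]
(390, 232) [ 467. -310.   30.]
(155, 232) [447. 390.  30.]
cam in tool [ 7.22519769e+01  1.94119161e-02 -1.42996152e+02] 
 [[-7.97549002e-04  9.99999680e-01 -6.63184818e-05]
 [-9.59088440e-01 -7.83695409e-04 -2.83105547e-01]
 [-2.83105509e-01 -1.62185258e-04  9.59088757e-01]] [[361.74137096   0.         282.44379171]
 [  0.         361.74137096 213.51971675]
 [  0.           0.           1.        ]]
yellow [(1, [7, 36, 8, 7, 33], [10.5, 38.6]), (2, [128, 65, 10, 10, 65], [132.5, 69.4])]
orange [(1, [21, 31, 11, 10, 71], [25.8, 35.5]), (2, [126, 38, 15, 16, 168], [133.2, 45.4])]
red [(1, [63, 54, 12, 6, 60], [68.4, 56.8])]
blue [(2, [147, 0, 6, 7, 17], [149.3, 2.4]), (3, [138, 2, 6, 11, 20], [140.8, 6.6]), (8, [149, 10, 4, 10, 21], [151.0, 13.7]), (9, [138, 12, 10, 11, 41], [143.1, 16.8]), (11, [63, 18, 18, 22, 302], [71.5, 28.5]), (38, [139, 85, 51, 15, 420], [168.0, 93.2]), (55, [113, 87, 8, 8, 21], [116.9, 89.9]), (69, [87, 89, 9, 8, 27], [91.2, 93.1]), (73, [118, 88, 14, 11, 58], [124.8, 93.9]), (76, [133, 89, 5, 4, 13], [134.8, 90.3]), (96, [105, 92, 9, 6, 18], [108.8, 94.1]), (97, [132, 92, 7, 6, 15], [135.9, 94.9])]
green [(1, [57, 70, 7, 2, 13], [59.8, 70.5])]
```

carry_out:
  deltas: [0,0,9,0,0,-0.02,-1,0,0,9,0,0,-0.02,-1,0,0,0,0.025,-0.045,0,-1,0,0,0,0.025,-0.045,0,-1,0,0,0,0.025,-0.045,0,-1,0,0,0,0.025,-0.045,0,-1,0,0,0,0.025,-0.045,0,-1,0,0,0,0.025,-0.045,0,-1,0,0,0,0.025,-0.045,0,-1,0,0,0,0.025,-0.045,0,-1,0,0,0,0.025,-0.045,0,-1,0,0,0,0,0,0,-1]

```text
clock: 1.65
eef_pos: [416.7, -230.5, 271.2]
tool_rot: [-3.14, -0.001, -0.043]
force: [0.1, -0.7, -0.4]
width: 85.2
gripper_force: 0.0
```

carry_out:
  deltas: [0,0,0,0.02,-0.039,0,-1,0,0,0,0.02,-0.039,0,-1,0,0,0,0.02,-0.039,0,-1,0,0,0,0.02,-0.039,0,-1,0,0,0,0.02,-0.039,0,-1,0,0,0,0.02,-0.039,0,-1,0,0,0,0,0,0,-1,0,0,0,0,0,0,-1]

```text
clock: 2.65
eef_pos: [545.7, -8.9, 271.0]
tool_rot: [3.14, 0.001, -0.053]
force: [-0.4, -0.3, 0.1]
width: 85.6
gripper_force: 0.0
```

```bash
python3 - <<'E'
from h import *
c=ctrl.calibration('wrist'); im=ctrl.get_image('wrist'); print(ctrl.read_state()['eef_pos'])
np.savez('w1.npz',im=im,**c); cv2.imwrite('pics/w1.png',im[:,:,::-1])
E
```

```text
[545.59932869  -9.30138579 271.10256816]
```

View pics/w1.png

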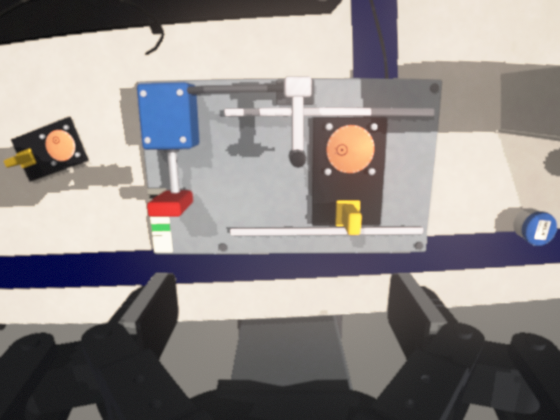

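The wrist view shows the pin cap at (297,157), ring at (342,150), tab at (348,215), paddle (170,204), green band (161,227) and the plate's corners near (138,83), (441,80), (426,250), (153,252). I'll take a second view shifted over the tab.

carry_out:
  deltas: [0,0,0,-0.02,0.035,0,-1,0,0,0,-0.02,0.035,0,-1,0,0,0,0,0,0,-1,0,0,0,0,0,0,-1]

```text
clock: 3.2
eef_pos: [502.7, -75.8, 271.6]
tool_rot: [-3.141, -0.001, -0.053]
force: [0.1, -0.8, 0.3]
width: 85.0
gripper_force: 0.0
```

```bash
python3 - <<'E'
from h import *
c=ctrl.calibration('wrist'); im=ctrl.get_image('wrist'); print(ctrl.read_state()['eef_pos'])
np.savez('w2.npz',im=im,**c); cv2.imwrite('pics/w2.png',cv2.resize(im[20:270,60:460],None,fx=2,fy=2,interpolation=cv2.INTER_CUBIC)[:,:,::-1])
for f in('w1','w2'):
    d=np.load(f+'.npz')
    for k in('yellow','orange','red','blue','green'):print(f,k,blobs(d['im'],k,25)[2])
    h=cv2.cvtColor(d['im'],cv2.COLOR_RGB2GRAY)
    r=cv2.HoughCircles(h[100:200,200:420],cv2.HOUGH_GRADIENT,1,8,param1=120,param2=9,minRadius=3,maxRadius=10)
    print('circ',None if r is None else (r[0]+[200,100,0]).round(1).tolist())
E
```

```text
[502.98127594 -75.0338437  271.50489729]
w1 yellow [(1, [5, 148, 31, 20, 341], [21.6, 158.7]), (2, [337, 200, 23, 11, 103], [350.7, 203.3]), (3, [349, 213, 12, 21, 231], [354.2, 222.8])]
w1 orange [(1, [46, 130, 22, 31, 380], [55.2, 146.8]), (3, [327, 143, 32, 30, 456], [340.9, 157.1])]
w1 red [(1, [148, 192, 44, 24, 827], [169.1, 204.0])]
w1 blue [(1, [138, 85, 54, 63, 2657], [164.4, 116.6]), (2, [549, 220, 6, 17, 42], [552.3, 228.5]), (3, [0, 252, 153, 36, 4549], [73.9, 269.9])]
w1 green [(1, [152, 224, 18, 7, 110], [160.3, 227.1])]
circ [[341.5, 149.5, 6.6], [298.5, 158.5, 9.3], [232.5, 150.5, 6.6], [328.5, 126.5, 3.8], [373.5, 126.5, 3.8], [264.5, 110.5, 5.5], [327.5, 171.5, 3.3], [287.5, 111.5, 3.3], [371.5, 171.5, 3.3]]
w2 yellow [(1, [276, 165, 24, 32, 498], [289.4, 180.6])]
w2 orange [(3, [263, 100, 33, 37, 546], [276.7, 119.4]), (4, [0, 103, 11, 26, 176], [3.7, 118.5])]
w2 red [(1, [75, 156, 54, 22, 876], [101.0, 166.9])]
w2 blue [(1, [68, 44, 65, 67, 3430], [99.9, 78.4]), (2, [0, 221, 153, 38, 4635], [71.7, 239.4])]
w2 green [(1, [92, 192, 18, 7, 113], [100.5, 195.2])]
circ [[217.5, 113.5, 8.2], [276.5, 111.5, 4.2], [309.5, 134.5, 3.8], [276.5, 124.5, 8.2], [263.5, 134.5, 3.8]]
```

View pics/w2.png

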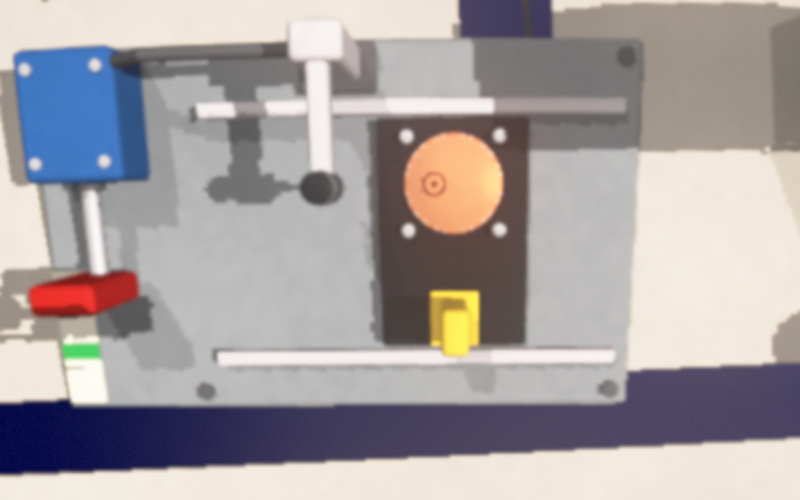

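The view shows the ring at (433,184) in the crop, that is (276.5,112) full. The cap is at (218,113), the tab top near (287.5,185.5), and the plate corners at (373,221), (96.5,222) and (380,40).

```bash
cat >> h.py <<'E'
def ld(f):
    d=np.load(f+'.npz'); return {k:d[k] for k in('mtx','distortion','R','t')}
E
python3 - <<'E'
from h import *
a,b=ld('w1'),ld('w2')
pts={'ring':((341.5,149.5),(276.5,112)),'cap':((297.5,157),(219,113.5)),'tabtop':((354.2,222.8),(288,186)),'FR':((426.5,249.5),(373,221)),'FL':((153,252.5),(96.5,222)),'BR':((441,80),(380,40)),
'wallF_L':((231,230),(168.5,198)),'wallF_R':((423,230.5),(367.5,197)),'wallB_R':((433.5,112),(373,72))}
for k,(p,q) in pts.items(): print(k,[v.round(1) for v in cross([(a,p),(b,q)])])
# plate frame at z=12 (walls at 20)
M=[];W=[]
loc={'FR':(-125,-160,12),'FL':(-125,170,12),'BR':(75,-160,12),'wallF_L':(-94,75,20),'wallF_R':(-94,-150,20),'wallB_R':(40,-150,20)}
for k,l in loc.items():
    for c,p in((a,pts[k][0]),(b,pts[k][1])): M.append(l[:2]); W.append(plane(c,[p],l[2])[0][:2])
M=np.array(M);W=np.array(W);m0,w0=M.mean(0),W.mean(0);z=((M-m0)@[1,1j]).conj()@((W-w0)@[1,1j]);th=np.angle(z)
R=np.array([[np.cos(th),-np.sin(th)],[np.sin(th),np.cos(th)]]);o=w0-R@m0
print('yaw',th,'origin',o,'\n',(W-(M@R.T+o)).round(1).tolist())
np.savez('fr.npz',R=R,o=o,th=th)
for c,i in((a,0),(b,1)):
    for k,z in(('ring',28),('cap',100),('tabtop',64)): print(k,((plane(c,[pts[k][i]],z)[0][:2]-o)@R).round(1),end=' ')
    print()
    im=np.load(f'w{i+1}.npz')['im']
    for col,z in(('red',80),('green',12)):
        m,l,s=blobs(im,col,60); j=max(s,key=lambda t:t[1][4]);print(col,((plane(c,[j[2]],z)[0][:2]-o)@R).round(1))
E
```

```text
ring [array([571.1, -73.2,  27.8]), array([0.2, 0.2])]
cap [array([573.5, -23.9,  88.3]), array([0.4, 0.4])]
tabtop [array([498.5, -81.1,  58.1]), array([0.1, 0.1])]
FR [array([ 440.6, -180.7,    6.2]), array([1.1, 1.1])]
FL [array([ 4.538e+02,  1.575e+02, -3.000e-01]), array([0.5, 0.5])]
BR [array([ 639.4, -185.1,   11.8]), array([0.1, 0.1])]
wallF_L [array([485.2,  53.5,  22.6]), array([0.6, 0.6])]
wallF_R [array([ 472.8, -169.5,   21.3]), array([0.5, 0.5])]
wallB_R [array([ 606.4, -175.6,   18.4]), array([0.4, 0.4])]
yaw -0.04722670546766418 origin [573.97874443 -23.97379192] 
 [[2.5, -1.0], [-0.1, -0.9], [1.2, 1.0], [0.7, -1.6], [-1.9, 2.3], [-2.0, 2.4], [1.2, -1.8], [0.4, -0.6], [-1.1, -0.4], [-0.1, -0.7], [-0.7, 1.0], [-0.2, 0.2]]
ring [ -0.4 -49.4] cap [1.4 0.4] tabtop [-70.6 -59.4] 
red [-45.2 122.9]
green [-91.4 158.5]
ring [ -0.7 -49.3] cap [-0.6 -1.7] tabtop [-71.5 -60.4] 
red [-47.7 117.8]
green [-91.3 158.4]
```

Everything fits: ring height is 27.8, the marker origin is (574,-24) with yaw -0.047, and the spot is about 49 mm right of the pin. Next, descending to the tab.

carry_out:
  deltas: [0,0,-0.3,-0.004,0.005,0.04,-1,0,0,0,0,0,0.04,-1,0,0,0,0,0,0.04,-1,0,0,0,0,0,0.04,-1,0,0,0,0,0,0,-1,0,0,0,0,0,0,-1]

```text
clock: 4.0
eef_pos: [499.5, -79.5, 112.3]
tool_rot: [-3.142, -0.002, -0.045]
force: [-0.3, 0.3, 0.5]
width: 85.5
gripper_force: 0.0
```

```bash
python3 - <<'E'
from h import *
for i in range(3): ctrl.get_image('side'); s=ctrl.read_state(); print(s['eef_pos'],s['tool_rot'])
c=ctrl.calibration('wrist'); im=ctrl.get_image('wrist'); cv2.imwrite('pics/w3.png',im[:,:,::-1])
print(blobs(im,'yellow',40)[2]); print(proj(c,[[498.8,-80.1,64]]))
E
```

```text
[499.89702629 -79.73215403 112.77102818] [ 3.14152921e+00 -2.87335291e-03 -4.56479806e-02]
[499.93294699 -79.85142056 112.95781054] [ 3.1414379  -0.00336679 -0.04581272]
[499.78708679 -79.91870151 112.93729437] [ 3.14142157 -0.00332423 -0.04595661]
[(1, [264, 199, 39, 60, 1407], [285.1, 224.8])]
[[283.07024115 241.84906941]]
```

View pics/w3.png

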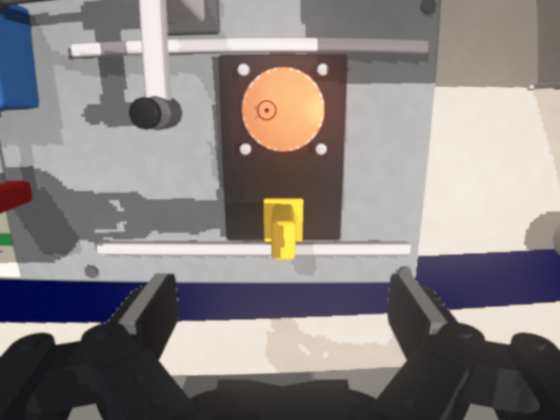

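The tab top at (283,241) is centred between the fingers, matching the prediction (283,242). Next: go down and close.

carry_out:
  deltas: [0,0,0,-0.001,0,0.027,-1,0,0,0,0,0,0.027,-1,0,0,0,0,0,0.027,-1,0,0,0,0,0,0,-1,0,0,0,0,0,0,1,0,0,0,0,0,0,1,0,0,0,0,0,0,1,0,0,0,0,0,0,1,0,0,0,0,0,0,1,0,0,0,0,0,0,1]

```text
clock: 5.45
eef_pos: [497.8, -79.9, 30.9]
tool_rot: [3.142, -0.001, -0.046]
force: [-0.6, 1.0, 5.7]
width: 13.6
gripper_force: 59.8
```

carry_out:
  deltas: [0,0,0,0,-0.006,0,1,0,0,0,0,-0.006,0,1,0,0,0,0,-0.006,0,1,0,0,0,0,-0.006,0,1,0,0,0,0,-0.006,0,1,0,0,0,0,-0.006,0,1,0,0,0,0,-0.006,0,1,0,0,0,0,-0.006,0,1,0,0,0,0,0,0,1,0,0,0,0,0,0,1]

```text
clock: 6.7
eef_pos: [500.6, -32.3, 30.9]
tool_rot: [3.141, -0.002, -0.047]
force: [-0.9, -1.8, 4.9]
width: 13.5
gripper_force: 59.7
```

```bash
python3 - <<'E'
from h import *
s=ctrl.read_state();print(s['eef_pos'],s['force'],s['width'])
c=ctrl.calibration('wrist'); im=ctrl.get_image('wrist'); np.savez('w4.npz',im=im,**c)
cv2.imwrite('pics/w4.png',cv2.resize(im[20:270,140:440],None,fx=2.4,fy=2.4,interpolation=cv2.INTER_CUBIC)[:,:,::-1])
E
```

```text
[500.60625624 -32.32627593  30.93602651] [-0.9164752  -1.76549957  4.89182828] 13.457454386357194
```

View pics/w4.png

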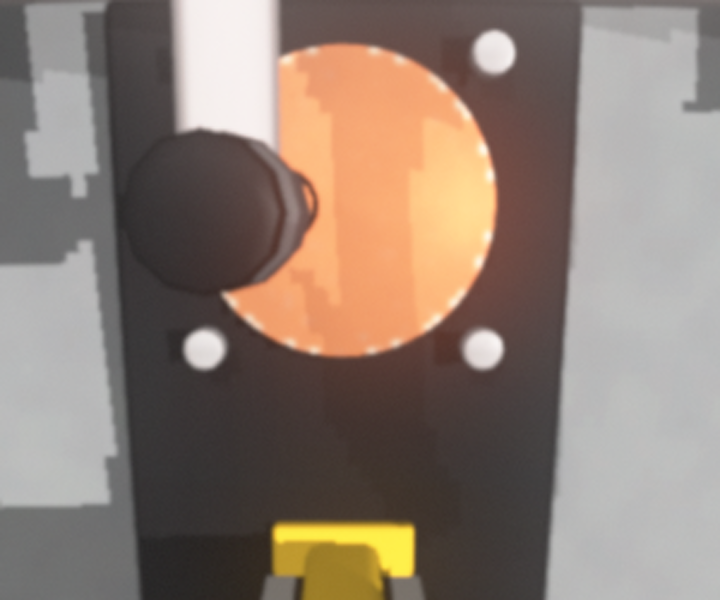

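The lens is now near the pin: its circle is centred at about crop (341,200), so (282,103) full, and the ring sits mostly under the cap at (225,108).

```bash
python3 - <<'E'
from h import *
f=np.load('fr.npz');o,R=f['o'],f['R']
a,b,c=ld('w1'),ld('w2'),ld('w4')
for p in [(282.1,103.3)]: print('lens',((plane(c,[p],28)[0][:2]-o)@R).round(2))
e=np.array([(496,200),(342,43),(342,356),(486,138),(480,275)],float)/2.4+[140,20]
q=(plane(c,e,28)[:,:2]-o)@R; A=np.c_[2*q,np.ones(len(q))]; s=np.linalg.lstsq(A,(q**2).sum(1),rcond=None)[0]; print('circle fit',s[:2],np.sqrt(s[2]+s[:2]@s[:2]))
for v in ([(a,(297.5,157)),(c,(225.4,108.3))],[(b,(219,113.5)),(c,(225.4,108.3))],[(a,(297.5,157)),(b,(219,113.5)),(c,(225.4,108.3))]):
    x,r=cross(v); print('cap',x.round(1),r,((x[:2]-o)@R).round(1))
for z in(92,96,100): print('cap w4',z,((plane(c,[(225.4,108.3)],z)[0][:2]-o)@R).round(1))
E
```

```text
lens [  0.99 -11.59]
circle fit [  0.18956413 -12.25616772] 24.826859840893395
cap [573.7 -23.5  91.8] [0.7 0.7] [-0.3  0.5]
cap [573.3 -16.4  46.7] [0.3 0.3] [-1.1  7.6]
cap [573.5 -23.6  89.8] [0.7 0.4 0.9] [-0.5  0.4]
cap w4 92 [-0.9  0.9]
cap w4 96 [-0.9  0.2]
cap w4 100 [-0.9 -0.4]
```

About 2 mm short; nudge.

carry_out:
  deltas: [0,0,0,0,-0.002,0,1,0,0,0,0,0,0,1,0,0,0,0,0,0,1,0,0,0,0,0,0,1]

```text
clock: 7.25
eef_pos: [500.7, -31.2, 31.0]
tool_rot: [3.14, -0.002, -0.048]
force: [0.6, -3.5, 5.4]
width: 13.2
gripper_force: 59.7
```

```bash
cat >> h.py <<'E'
def lens():
    f=np.load('fr.npz'); c=ctrl.calibration('wrist'); im=ctrl.get_image('wrist'); g=cv2.cvtColor(im,cv2.COLOR_RGB2HSV)
    m=cv2.inRange(g,(3,90,120),(25,255,255)); n,l,s,ce=cv2.connectedComponentsWithStats(m)
    z=(ray(c,[(1,1)])[0])
    best=max([i for i in range(1,n)],key=lambda i:s[i][4]); cn=max(cv2.findContours((l==best).astype('u1'),0,1)[0],key=len)[:,0].astype(float)
    q=(plane(c,cn,28)[:,:2]-f['o'])@f['R']
    for _ in range(15): # fit circle of known radius ~25.5, drop the covered side
        A=np.c_[2*q,np.ones(len(q))]; k=np.linalg.lstsq(A,(q**2).sum(1),rcond=None)[0]; r=np.sqrt(k[2]+k[:2]@k[:2]); d=abs(np.linalg.norm(q-k[:2],axis=1)-r)
        if d.max()<1: break
        q=q[d<np.maximum(np.percentile(d,92),1)]
    return k[:2].round(2),r.round(2),len(q)
E
python3 - <<'E'
from h import *
s=ctrl.read_state();print(s['eef_pos'],s['force'],lens())
E
```

```text
[500.66155612 -31.2038799   30.97166526] [ 0.6390668  -3.46039946  5.35991096] (array([  0.22, -11.39]), np.float64(24.58), 288)
```

carry_out:
  deltas: [0,0,0,0,-0.0015,0,1,0,0,0,0,0,0,1,0,0,0,0,0,0,1]

```text
clock: 7.68
eef_pos: [500.7, -29.9, 30.9]
tool_rot: [3.14, -0.002, -0.048]
force: [0.7, -3.8, 6.2]
width: 13.0
gripper_force: 59.7
```

```bash
python3 - <<'E'
from h import *
s=ctrl.read_state();print(s['eef_pos'],s['force'],lens())
E
```

```text
[500.68441419 -29.87391367  30.93888048] [ 0.6835167  -3.82533819  6.2192541 ] (array([  0.13, -10.11]), np.float64(24.5), 283)
```

Lens centre is at -10.1, so the spot is under the pin. Release and rise.

carry_out:
  deltas: [0,0,0,0,0,0,0.5,0,0,0,0,0,0,0,0,0,0,0,0,0,-0.5,0,0,0,0,0,0,-0.5,0,0,0,0,0,-0.02,-0.5,0,0,0,0,0,-0.04,-0.5,0,0,0,0,0,-0.04,-0.5,0,0,0,0,0,-0.04,-0.5,0,0,0,0,0,0,-0.5]

```text
clock: 8.85
eef_pos: [501.9, -28.4, 173.1]
tool_rot: [-3.141, -0.006, -0.046]
force: [-0.1, -1.0, -0.3]
width: 64.1
gripper_force: 0.0
```

```bash
python3 - <<'E'
from h import *
s=ctrl.read_state();print(s['eef_pos'],s['width'],lens())
c=ctrl.calibration('wrist'); im=ctrl.get_image('wrist'); np.savez('w5.npz',im=im,**c)
cv2.imwrite('pics/w5.png',cv2.resize(im[0:300,0:400],None,fx=2,fy=2,interpolation=cv2.INTER_CUBIC)[:,:,::-1])
E
```

```text
[501.89214665 -28.42348104 173.0591012 ] 64.10835301339334 (array([ 0.1 , -9.49]), np.float64(25.21), 170)
```

View pics/w5.png

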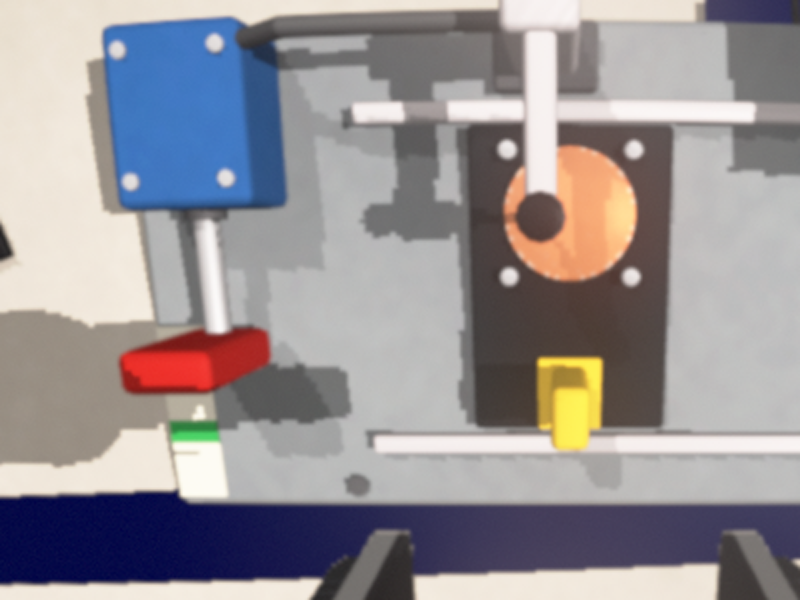

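The lens centre reads -9.5 after release, so it is still in place. In the crop the paddle's top face is centred at about (167,370), the band at (195,431), and the cap covers the ring.

```bash
python3 - <<'E'
from h import *
f=np.load('fr.npz');o,R=f['o'],f['R']
b,c=ld('w2'),ld('w5')
pr=[((30,290),(122,355)),((97,283),(211,346)),((97,313),(209,391)),((32,315),(125,392))]
X=[]
for p,q in pr:
    x,r=cross([(b,np.array(p)/2+[60,20]),(c,np.array(q)/2)]); X.append(x); print(x.round(1),r,((plane(c,[np.array(q)/2],80)[0][:2]-o)@R).round(1))
m=np.mean(X,0);print('centre',m,(m[:2]-o)@R, 'expect',R@[-50,130]+o)
print(ctrl.read_state()['qpos'].round(2))
E
```

```text
[533.5 133.   61.7] [0.2 0.2] [-44.3 143.3]
[534.3  99.1  58.3] [0.7 0.7] [-41.6 110.8]
[523.5  87.9  86.3] [0.9 0.9] [-57.1 113.6]
[522.6 126.4  74.8] [0.1 0.1] [-57.3 144.3]
centre [528.47307107 111.59541673  70.27337008] [-51.85504311 133.26976831] expect [530.17168286 108.24171911]
[-0.02  0.5   0.03  1.99 -0.02  0.64 -1.59]
```

carry_out:
  deltas: [0,0,0,0.0055,-0.0345,0,-0.1,0,0,0,0.0055,-0.0345,0,-0.1,0,0,0,0.0055,-0.0345,0,-0.1,0,0,0,0.0055,-0.0345,0,-0.1,0,0,-10,0,0,0,-0.1,0,0,-10,0,0,0,-0.1,0,0,-10,0,0,0,-0.1,0,0,-10,0,0,0,-0.1,0,0,-10,0,0,0,-0.1,0,0,-10,0,0,0,-0.1,0,0,-10,0,0,0,-0.1,0,0,-10,0,0,0,-0.1]

```text
clock: 10.45
eef_pos: [527.0, 108.3, 168.5]
tool_rot: [-3.138, 0.001, 1.356]
force: [0.1, -0.4, -0.4]
width: 47.0
gripper_force: 0.0
```

carry_out:
  deltas: [0,0,-10,0,0,0,-0.1,0,0,0,0,0,0,-0.1,0,0,0,0,0,0,-0.1]

```text
clock: 10.82
eef_pos: [527.6, 108.3, 169.4]
tool_rot: [-3.14, 0.0, 1.522]
force: [0.4, 0.3, -0.9]
width: 47.2
gripper_force: 0.0
```

```bash
python3 - <<'E'
from h import *
f=np.load('fr.npz');o,R=f['o'],f['R']
c=ctrl.calibration('wrist'); im=ctrl.get_image('wrist'); s=ctrl.read_state(); print(s['eef_pos'],s['tool_rot'],s['width']); np.savez('w6.npz',im=im,**c)
cv2.imwrite('pics/w6.png',im[:,:,::-1]); print(blobs(im,'red',60)[2])
print(proj(c,np.c_[np.array([(-58,113),(-42,113),(-42,147),(-58,147)])@R.T+o,[80]*4]).round())
E
```

```text
[527.77573716 108.35967252 169.66807679] [-3.14033546e+00  2.51762485e-04  1.52239133e+00] 46.71952308106158
[(1, [275, 195, 21, 45, 875], [284.6, 216.7])]
[[275. 242.]
 [298. 242.]
 [298. 194.]
 [274. 194.]]
```

View pics/w6.png

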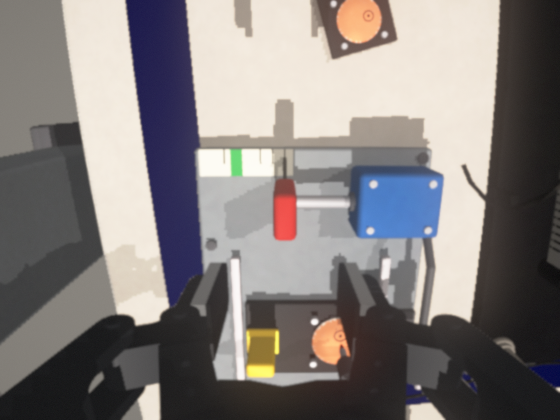

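The paddle's top spans (274..296, 195..240), matching the predicted corners to within about 1 mm. The green band is at (236,162). Next: descend and grip.

carry_out:
  deltas: [0,0,0,0,0.0015,0.03,-0.1,0,0,0,0,0,0.03,-0.1,0,0,0,0,0,0.03,-0.1,0,0,0,0,0,0.033,-0.1,0,0,0,0,0,0,-0.1,0,0,0,0,0,0,1,0,0,0,0,0,0,1,0,0,0,0,0,0,1,0,0,0,0,0,0,1,0,0,0,0,0,0,1]

```text
clock: 12.12
eef_pos: [529.0, 108.8, 48.7]
tool_rot: [-3.141, -0.0, 1.525]
force: [-5.1, 0.8, 5.5]
width: 14.8
gripper_force: 59.5
```

carry_out:
  deltas: [0,0,0,0,-0.005,0,1,0,0,0,0,-0.005,0,1,0,0,0,0,-0.005,0,1,0,0,0,0,-0.005,0,1,0,0,0,0,-0.005,0,1,0,0,0,0,-0.005,0,1,0,0,0,0,-0.005,0,1,0,0,0,0,-0.005,0,1,0,0,0,0,0,0,1,0,0,0,0,0,0,1]

```text
clock: 13.38
eef_pos: [495.9, 110.4, 48.8]
tool_rot: [3.131, -0.003, 1.523]
force: [11.2, -1.7, -3.8]
width: 15.2
gripper_force: 58.6
```

```bash
python3 - <<'E'
from h import *
f=np.load('fr.npz');o,R=f['o'],f['R']
c=ctrl.calibration('wrist'); im=ctrl.get_image('wrist'); s=ctrl.read_state(); print(s['eef_pos'],s['force'],s['width'],s['gripper_force'],(s['eef_pos'][:2]-o)@R)
cv2.imwrite('pics/w7.png',cv2.resize(im[0:300,80:480],None,fx=2,fy=2,interpolation=cv2.INTER_CUBIC)[:,:,::-1])
E
```

```text
[495.84776529 110.39219889  48.8273744 ] [11.45853717 -1.95124905 -4.05858659] 15.103017198347887 58.5707026720047 [-84.38716963 130.52767901]
```

View pics/w7.png

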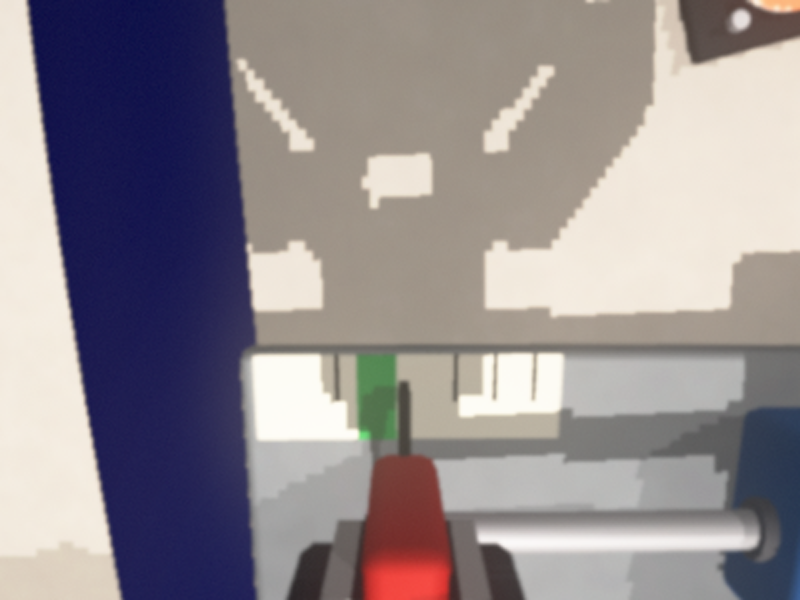

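The pointer at crop x=404 is about 6.7 mm short of the band centre (377; band 357..397 = 10 mm). Pull further.

carry_out:
  deltas: [0,0,0,0,-0.004,0,1,0,0,0,0,-0.0035,0,1,0,0,0,0,0,0,1,0,0,0,0,0,0,1,0,0,0,0,0,0,1,0,0,0,0,0,0,1]

```text
clock: 14.18
eef_pos: [489.0, 110.7, 48.8]
tool_rot: [3.13, -0.003, 1.523]
force: [12.7, -1.8, -5.1]
width: 15.1
gripper_force: 58.8
```

```bash
python3 - <<'E'
from h import *
f=np.load('fr.npz');o,R=f['o'],f['R']
c=ctrl.calibration('wrist'); im=ctrl.get_image('wrist'); s=ctrl.read_state(); print(s['eef_pos'],s['force'],s['width'],s['gripper_force'],(s['eef_pos'][:2]-o)@R)
t=im[174:222,180:380]; cv2.imwrite('pics/w8.png',cv2.resize(t,None,fx=4,fy=4,interpolation=cv2.INTER_CUBIC)[:,:,::-1])
# pointer/band along row ~205 
g=cv2.cvtColor(im,cv2.COLOR_RGB2HSV); print([ (r,g[r,255:300,0].tolist(),g[r,255:300,2].tolist()) for r in(185,205)])
E
```

```text
[488.97988373 110.68079245  48.84252066] [12.72324498 -1.48192111 -4.71319581] 15.15045554478086 58.81036877632141 [-91.26101795 130.49172394]
[(185, [21, 20, 18, 20, 19, 20, 19, 18, 21, 19, 20, 20, 20, 19, 19, 22, 33, 52, 59, 60, 61, 61, 61, 61, 61, 61, 61, 61, 61, 61, 60, 61, 61, 61, 61, 58, 49, 31, 20, 20, 19, 20, 20, 20, 20], [185, 187, 187, 186, 184, 164, 125, 127, 165, 183, 187, 186, 186, 186, 185, 182, 165, 148, 137, 137, 135, 136, 135, 135, 135, 136, 134, 135, 134, 134, 135, 136, 135, 135, 136, 140, 153, 168, 183, 185, 186, 185, 186, 185, 185]), (205, [23, 20, 20, 21, 21, 21, 20, 20, 21, 21, 22, 21, 21, 21, 21, 23, 38, 52, 59, 59, 60, 60, 59, 58, 49, 27, 19, 22, 30, 49, 58, 61, 60, 61, 61, 58, 50, 33, 23, 21, 20, 21, 20, 20, 20], [225, 193, 185, 181, 171, 157, 151, 150, 149, 149, 148, 148, 150, 153, 157, 156, 148, 138, 132, 129, 129, 129, 128, 115, 90, 75, 74, 74, 74, 88, 112, 128, 134, 136, 136, 141, 153, 168, 181, 184, 183, 184, 184, 184, 184])]
```

View pics/w8.png

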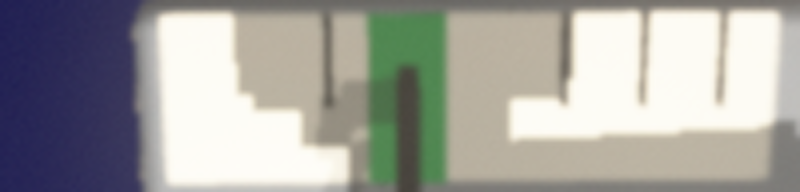

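The pointer is centred on the green band and the force reads 12.7 N as expected. The arm has stayed clear of the holder since its release, so I'm handing in.

```bash
python3 -c "
from cell import ctrl
print(ctrl.finish_job())"
```

```text
the job is handed in; nothing more can be done
None
```

I handed the job in with the spot measured about 0.5 mm from the pin (checked just after release, not again after the pull), the holder let go, and the gripper holding the paddle with its pointer centred on the green band at about 12.7 N; no verdict came back.

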